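Shim a rocking display plinth

ROBOT

A 6-joint arm with a two-finger parallel gripper is mounted at the origin on the work surface. World frame = base frame: x ahead of the robot, y to its left, z up, the work surface at z = 0. Lengths are in mm, angles in rad, forces in N, time in s.
With the tool pointing down it reaches from about 350 to 875 mm from the base axis. Payload 4.2 kg.
Tool frame: the origin (TCP) lies midway between the tips of the shut fingers; the grasp point (between the pads) lies 19 mm behind it; z points along the fingers, y is the direction in which the jaws open and shut (so a half turn about z gives the same grasp; the last joint's range is limited). The gripper opens to 85 mm and grips with 20 to 120 N. Pads are 22 mm wide; open, the fingers measure 114 mm over their backs; the gripper's body (76 mm by 85 mm) begins 54 mm behind the grasp point. The pads swing forward as they close: fully open they stand 13 mm farther back than shut.
Start: joints at [1.412, 0.385, 0.008, 0, -1.194, -0.259], TCP at [253.561, 571.232, 231.312] pointing down, gripper open.
Joint ranges: [-3.14, 3.14], [-1.21, 2.06], [-1.07, 1.41], [-3.16, 2.05], [-2.99, -0.16], [-3.1, 3.1]. Speed limits (rad/s): [2.79, 2.79, 3.14, 3.14, 3.14, 3.14].

INTERFACE

Orientations are given as a unit quaternion [x, y, z, w].
In Python, from bench import read_state, get_image, job_done, search_frame, regions_of gives the robot as it stands.
- The arm moves only by the tool servo_tool, never from a script. Its arguments are lists of equal length, an entry for each row: "turn": the turn, a rotation vector about the world's x, y, z in rad, a list of three; "dp": the shift along the world's x, y, z in m, a list of three; "fingers": the finger opening in m, from 0 to 0.0854. In form: {"turn": [[rx, ry, rz], ...], "dp": [[tx, ty, tz], ...], "fingers": [fingers, ...]}. A call has exactly 5 rows; each row shifts and turns the pose as measured when the row begins; what a row does not reach is not made up. A row lasts 1/8 s, in which the tool goes at most 62.5 mm and 10.7 degrees, less where a joint would pass 70% of its speed; a pose out of reach is approached as far as the arm can. A call is refused whole if a number of a shift passes 0.0625 or a number of a turn 0.188, either way. A call with a gripper value outside its range is refused whole. The fingers move at their own pace and stop on an object; the grip force is fixed at half the most. Time passes only in rows, so rows that do not move let the fingers close, or fill a call up. It gives the time, the measured TCP pose, the force and the opening at its end, in the units of the state.
- read_state(): the state, without advancing time (a new reading comes with each control period).
- get_image(name): name is "side" or "top" or "wrist"; returns a dict with "img" (420x560x3 uint8, red, green, blue), "vfov" (degrees; the focal length in pixels is half the picture's height over the tangent of half this angle, whatever the lens; pixels are square), "cx", "cy" (the principal point, pixels), "world_from_camera" (4x4, takes a point from camera to world coordinates); the wrist camera has in their place "mount" (4x4, takes a point from camera to tool coordinates, whose origin is the TCP and whose axes are the flange's). Camera axes: x right, y down, z forward; pixel columns grow to the right and rows downward; lengths in mm; the calibration is good to about 2 mm. A picture is of the moment at which its call begins: read the wrist's pose just before it. There is no depth.
- job_done(): hands the job in, once; it reports no verdict.
Trained networks look in the newest picture that a camera, given by its name, has taken for a name from the list of things; names that differ only in an ending like _2 or _b are one class to them, and where a whole thing is asked for, a point or a joint stands for the part that bears it (a point fixed in the world has none). Each returns a list of dicts, best first, with "score" (0 to 1); they miss things now and then, are a little off and sometimes report something else, mostly with a low value. They report only what shows in the picture. A call takes as long as a camera call. They do not tell look-alikes from the thing itself.
- search_frame(query, camera): "box" ([left, top, width, height] in pixels, round what is visible of it).
- regions_of(query, camera): "region" (420x560 bool, what is visible of it) and "box" ([left, top, width, height] in pixels, round what is visible of it).
The state is a dict: "clock": time; "joints": joint angles; "joint_vel": joint speeds; "joint_efforts": joint torques, N m; "position": TCP position; "ee_rot": TCP orientation; "contact_force": force on the tool from outside, world axes, zero at the start; "wrist_torque": the same for the moment, N m; "gripper_width": finger opening in mm.
Only numpy, scipy, OpenCV 4.12 (cv2) and the standard library are available. Lean on these libraries where they do the work, as an engineer would, in place of code of your own. Each camera call takes 0.05 s, during which the arm holds its last target. There are 200 camera calls.

TASK

The small grey display plinth with the porcelain peony rocks because one of its feet is too short. Without picking anything up, push the wooden wedge along the table, thin end first, under that short foot until the foot bears firmly on it, without jacking the plinth up out of level. Then press down firmly with the fingertips on the plinth's top at that corner to prove that it no longer rocks (if it does, push the wedge in further and press again), and draw back with plinth, peony and the other things left where they stand.

Things in the scene. Friction and masses are not known exactly. Their poses are not given: they have to be found in the camera images.
- plinth: Loose grey square display plinth with a wooden band, 180 x 180 mm, flat top 70 mm above the table, about 2 kg. Origin: centre of its underside at table level; z up, x and y along its sides. Its slab (z 24 to 70 mm) stands on black round-bottomed feet, 24 mm across, centred at x = +-70, y = +-70 mm; the one at x = -70, y = +70 mm is too short. A level push over about 10 N may slide it.
- corner_top (a point): Point on the plinth's top above the middle of the short foot, where to press; 20 mm in from both edges, 70 mm up. Unshimmed, a press of 2 to 5 N tips this corner down 4 to 8 mm until the foot meets the table; let go, it rocks back level.
- foot_point (a point): Point on the table below the middle of the short foot (0 mm high). The foot's underside hangs 4 to 8 mm above it (different each time) while the plinth stands level on its other three feet.
- wedge: Loose plain wooden wedge, 60 g, 100 mm long (x), 60 mm wide (y), flat below; its top slopes from 2 mm thick at the thin end (+x) to 20 mm at the upright thick end (-x). Origin: centre of its underside. It lies on the plinth's -x side, thin end towards the short foot. It slides with under 1 N until the foot meets its slope, then resists steeply; it stays put when let go.
- wedge_tip (a point): Middle of the wedge's thin edge, on the table. Snug, it ends 11 to 36 mm in past the short foot's middle.
- wedge_butt (a point): Middle of the wedge's thick end face (60 x 20 mm), 10 mm above the table: where to push.
- peony: White porcelain peony, about 90 mm across, 45 mm high, 0.4 kg, standing loose on the plinth's top, away from the short foot. Origin: centre of its underside. Leave it standing.
- bowl: White porcelain bowl, 84 mm across, 50 mm high, on the table. Origin: centre of its underside. Leave it alone.
- spray: Clear round bottle with a white cap, 48 mm across, 140 mm high, on the table. Origin: centre of its underside. Leave it alone.
- knife: Flat wooden modelling knife, 150 x 14 x 8 mm, lying on the table along its x. Origin: centre of its underside. Leave it alone.
Not all that is in view belongs to the job. What is shaped like the peony but green is not meant.

How it is judged:
By the outcome, as a careful person would: the job done as asked, in the order asked, and still so for the second after the job is handed in, with the robot touching nothing.
It also fails if it takes over 48 s, if anything falls off the work surface, if the arm or the gripper's body presses on something with over 40 N, if the wrist force passes 120 N, or if a joint passes its speed limit or range.

## Working session

There is one attempt and no reset: what is moved stays moved. The work goes in short steps, Python scripts to look and compute and a tool call to move; the robot and the scene stay as the last step left them, time stands still between calls to the robot, and variables do not carry over. Pictures are saved under pics/ and viewed, about 8 in all and at most 12, crops included, and the job is handed in when it is done.

Besides the shell and the picture viewer there is one more tool, called after "Emit:" as name(argument=value, ...), one argument or row to a line, values as JSON. servo_tool: Moves the arm, as the interface text tells. Its arguments: {"type":"object","properties":{"turn":{"type":"array","items":{"type":"array","items":{"type":"number"}}},"dp":{"type":"array","items":{"type":"array","items":{"type":"number"}}},"fingers":{"type":"array","items":{"type":"number"}}},"required":["turn","dp","fingers"]}

```bash
ls; mkdir -p pics; cat > h.py <<'E'
import numpy as np, cv2
from bench import *
def cam(name):
    s=read_state(); d=get_image(name); return s,d
def K(d):
    h=d["img"].shape[0]; f=h/2/np.tan(np.radians(d["vfov"])/2)
    return f,d["cx"],d["cy"]
def W(d,s=None):
    if "world_from_camera" in d: return np.array(d["world_from_camera"])
    from scipy.spatial.transform import Rotation as R
    T=np.eye(4);T[:3,:3]=R.from_quat(s["ee_rot"]).as_matrix();T[:3,3]=s["position"]
    return T@np.array(d["mount"])
def pix2z(d,uv,z,s=None):
    f,cx,cy=K(d);T=W(d,s);uv=np.atleast_2d(uv).astype(float)
    r=np.c_[(uv[:,0]-cx)/f,(uv[:,1]-cy)/f,np.ones(len(uv))]@T[:3,:3].T
    o=T[:3,3]; return o+r*((z-o[2])/r[:,2])[:,None]
def proj(d,P,s=None):
    f,cx,cy=K(d);T=np.linalg.inv(W(d,s));P=np.atleast_2d(P)
    c=P@T[:3,:3].T+T[:3,3]; return np.c_[f*c[:,0]/c[:,2]+cx,f*c[:,1]/c[:,2]+cy]
def save(n,img): cv2.imwrite("pics/"+n,cv2.cvtColor(img,cv2.COLOR_RGB2BGR))
E
python3 - <<'E'
from h import *
ims=[]
for c in ["top","side"]:
    s,d=cam(c); ims.append(d["img"]); print(c,d["vfov"],np.round(W(d,s),3).tolist())
    save(c+"0.png",d["img"])
    for q in ["plinth","wedge","peony","bowl","spray","knife"]:
        print(q,[(np.round(r["box"]).tolist(),round(r["score"],2)) for r in search_frame(q,c)][:3])
print(read_state()["clock"])
E
```

```text
pics
top 55.5683000159422 [[0.14, -0.966, 0.219, 401.873], [-0.99, -0.137, 0.027, -53.762], [0.004, -0.221, -0.975, 1009.804], [0.0, 0.0, 0.0, 1.0]]
plinth [([259.0, 128.0, 98.0, 98.0], 0.96)]
wedge [([220.0, 200.0, 40.0, 41.0], 0.95)]
peony [([371.0, 146.0, 35.0, 29.0], 0.79), ([407.0, 199.0, 33.0, 32.0], 0.64), ([311.0, 152.0, 40.0, 33.0], 0.62)]
bowl [([279.0, 244.0, 38.0, 36.0], 0.58)]
spray [([203.0, 135.0, 23.0, 34.0], 0.76)]
knife [([346.0, 217.0, 40.0, 48.0], 0.67)]
side 50.59983444590305 [[0.799, -0.371, 0.474, 112.606], [-0.602, -0.48, 0.639, -663.498], [-0.009, -0.795, -0.606, 682.07], [0.0, 0.0, 0.0, 1.0]]
plinth [([286.0, 185.0, 99.0, 72.0], 0.64)]
wedge [([230.0, 209.0, 42.0, 23.0], 0.56)]
peony [([336.0, 202.0, 35.0, 21.0], 0.93), ([237.0, 301.0, 44.0, 32.0], 0.87), ([402.0, 299.0, 47.0, 36.0], 0.86)]
bowl [([239.0, 242.0, 38.0, 34.0], 0.86)]
spray [([271.0, 141.0, 24.0, 46.0], 0.9)]
knife [([308.0, 299.0, 75.0, 6.0], 0.56)]
0.7
```

```bash
python3 - <<'E'
import cv2
t=cv2.imread("pics/top0.png")[100:300,180:460];s=cv2.imread("pics/side0.png")[120:345,205:475]
cv2.imwrite("pics/c1.png",cv2.resize(t,(784,560),interpolation=cv2.INTER_CUBIC))
cv2.imwrite("pics/c2.png",cv2.resize(s,None,fx=2.6,fy=2.6,interpolation=cv2.INTER_CUBIC))
E
```

```text
(no output)
```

View pics/c1.png

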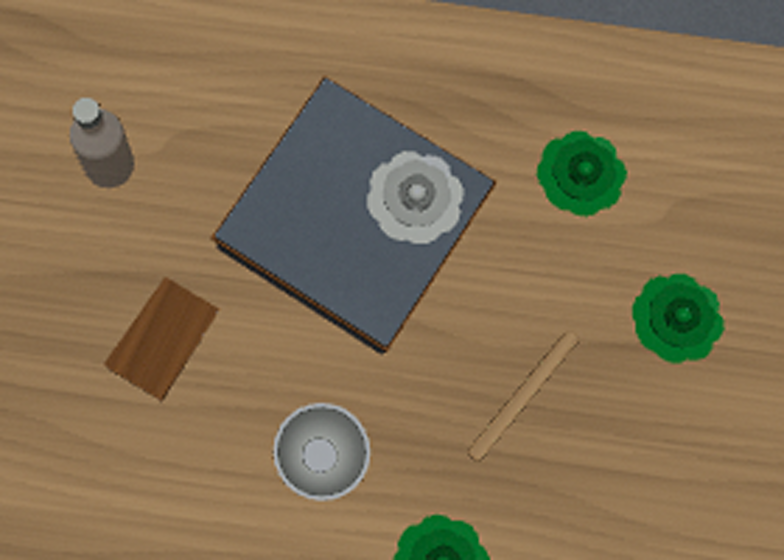

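View pics/c2.png

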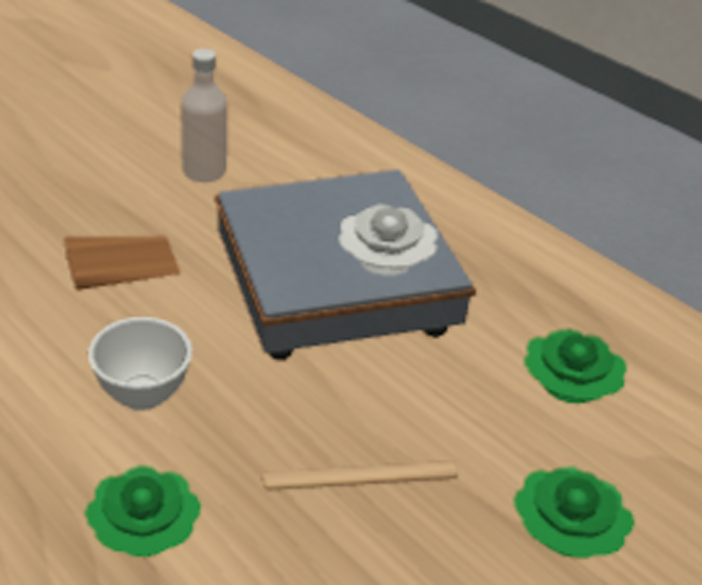

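Top view (full pixels = crop/2.8 + (180,100)): the plinth's top corners are about (256,186), (296,127), (357,165) and (317,226). The wedge is at about (238,222), thin edge at upper right (240,199)–(258,210). The white peony on the plinth at (328,170) is the real one. The green look-alikes at (388,162), (422,213) and (337,297) are not meant. The short foot is below the left corner (256,186).

```bash
cat > fit.py <<'E'
from h import *
from scipy.optimize import least_squares
PL=np.array([[-90,-90,70],[90,-90,70],[90,90,70],[-90,90,70]],float)
WT=np.array([[50,30,2],[50,-30,2],[-50,-30,20],[-50,30,20]],float)
WO=np.vstack([WT,WT*[1,1,0]])
def place(p,M):
    c,s=np.cos(p[2]),np.sin(p[2]);return np.c_[p[0]+c*M[:,0]-s*M[:,1],p[1]+s*M[:,0]+c*M[:,1],M[:,2]]
def iou_fit(d,s,reg,M,p0):
    # fit convex-hull silhouette to region
    from scipy.optimize import minimize
    dist=cv2.GaussianBlur(reg.astype(np.float32),(0,0),.8)
    S=8
    def cost(p):
        q=proj(d,place(p*[1,1,.01],M),s); h=cv2.convexHull(q.astype(np.float32))
        m=np.zeros(reg.shape,np.uint8) 
        x0,y0,w,hh=cv2.boundingRect((np.argwhere(reg)[:,::-1]).astype(np.int32)); x0-=8;y0-=8;w+=16;hh+=16
        m=np.zeros((hh*S,w*S),np.uint8); cv2.fillPoly(m,[np.round(((h[:,0]-[x0,y0])+.5)*S).astype(int)],1)
        m=cv2.resize(m.astype(np.float32),(w,hh),interpolation=cv2.INTER_AREA); m=cv2.GaussianBlur(m,(0,0),.8)
        return ((m-dist[y0:y0+hh,x0:x0+w])**2).sum()
    r=minimize(cost,np.array(p0)*[1,1,100],method="Nelder-Mead",options=dict(initial_simplex=np.array(p0)*[1,1,100]+np.array([[0,0,0],[8,0,0],[0,8,0],[0,0,8]])))
    return r.x*[1,1,.01],r.fun
E
python3 - <<'E'
from fit import *
s,d=cam("top")
g=lambda a:np.array(a)/2.8+[180,100]-0.3
c=pix2z(d,g([[385,352],[495,182],[325,77],[214,240]]),70)
print(c.round(1), np.linalg.norm(np.roll(c,1,0)-c,axis=1))
v=(c[1]-c[0])+(c[2]-c[3]); th=np.arctan2(v[1],v[0]); p0=[*c.mean(0)[:2],th]; print("pl",p0)
w=pix2z(d,g([[168,278],[218,309],[162,401],[105,366]]),[2,2,20,20])
print(w.round(1)); m=w.mean(0); vv=w[0]+w[1]-w[2]-w[3]; w0=[m[0],m[1],np.arctan2(vv[1],vv[0])];print("w",w0)
BOX=np.vstack([PL,PL*[1,1,24/70]])
for c in ["top","side"]:
    s,d=cam(c)
    for q,M,p in [("plinth",BOX,p0),("wedge",WO,w0)]:
        rr=regions_of(q,c)
        if not rr: print(c,q,"none");continue
        reg=rr[0]["region"]
        if q=="plinth":
            for x in regions_of("peony",c): 
                b=x["box"]
                reg=reg|(x["region"] if proj(d,[[p0[0],p0[1],70]])[0,0]-60<b[0]+b[2]/2<proj(d,[[p0[0],p0[1],70]])[0,0]+60 and abs(b[1]-proj(d,[[p0[0],p0[1],70]])[0,1])<60 else False)
        print(c,q,iou_fit(d,s,reg,M,p),reg.sum())
    for q,z in [("bowl",25),("spray",70),("peony",90)]:
        for x in search_frame(q,c)[:4]:
            b=x["box"];print(q,round(x["score"],2),pix2z(d,[b[0]+b[2]/2,b[1]+b[3]/2],z).round())
s=read_state();print(s["clock"],s["contact_force"],s["ee_rot"])
E
```

```text
[[ 577.2 -124.2   70. ]
 [ 742.3 -202.4   70. ]
 [ 819.8  -40.4   70. ]
 [ 654.7   35.5   70. ]] [177.48981731 182.68851483 179.53188509 181.76737749]
pl [np.float64(698.4956677382614), np.float64(-82.86948697566267), np.float64(-0.43681200078344734)]
[[630.8  78.7   2. ]
 [608.2  28.2   2. ]
 [514.7  63.4  20. ]
 [538.6 119.1  20. ]]
w [np.float64(573.0677741440873), np.float64(72.35015288503594), np.float64(-0.38650889657659443)]
top plinth (array([ 7.01675105e+02, -8.30760977e+01, -4.49785341e-01]), np.float64(15.837039947509766)) 5436
top wedge (array([ 5.74936996e+02,  7.41431078e+01, -3.84563471e-01]), np.float64(7.318037033081055)) 970
bowl 0.85 [[487. -89.  25.]]
spray 0.67 [[724. 148.  70.]]
peony 0.86 [[ 635. -366.   90.]]
peony 0.72 [[ 408. -188.   90.]]
peony 0.63 [[ 752. -271.   90.]]
peony 0.56 [[ 711. -132.   90.]]
side plinth (array([ 7.01507953e+02, -8.43626104e+01, -4.47699757e-01]), np.float64(89.72921752929688)) 5078
side wedge (array([ 5.74253574e+02,  7.37447894e+01, -4.18654827e-01]), np.float64(35.16883087158203)) 651
bowl 0.63 [[496. -70.  25.]]
bowl 0.16 [[562.  53.  25.]]
spray 0.9 [[734. 148.  70.]]
spray 0.27 [[528.  -0.  70.]]
peony 0.68 [[ 702. -137.   90.]]
peony 0.67 [[ 713. -332.   90.]]
peony 0.57 [[ 378. -248.   90.]]
1.45 [-0.34938349  0.58012476 -0.05908691] [ 9.78260517e-01 -2.07379751e-01 -3.44462283e-06  4.45868897e-06]
```

Emit:
servo_tool(
  turn=[
    [0,0,-0.03],
    [0,0,0],
    [0,0,0],
    [0,0,0],
    [0,0,0],
  ],
  dp=[
    [0.036,-0.047,0],
    [0.036,-0.047,0],
    [0.036,-0.047,0],
    [0.036,-0.047,0],
    [0.036,-0.047,0],
  ],
  fingers=[0,0,0,0,0],
)

```text
clock: 2.08
position: [435.6, 332.9, 231.1]
ee_rot: [0.976, -0.218, 0.001, -0.001]
contact_force: [0.4, 0.9, 0.5]
gripper_width: 0.4
```

Emit:
servo_tool(
  turn=[
    [0,0,-0.008],
    [0,0,0],
    [0,0,0],
    [0,0,0],
    [0,0,0],
  ],
  dp=[
    [0.036,-0.047,-0.01],
    [0.036,-0.047,-0.02],
    [0.036,-0.047,-0.02],
    [0.036,-0.045,-0.02],
    [0.009,-0.012,-0.02],
  ],
  fingers=[0,0,0,0,0],
)

```text
clock: 2.7
position: [593.9, 129.1, 143.1]
ee_rot: [0.975, -0.223, 0.004, -0.004]
contact_force: [-0.6, 0.5, -0.8]
gripper_width: 0.0
```

```bash
python3 - <<'E'
from fit import *
for c in ["wrist","top"]:
    s,d=cam(c); save(c+"1.png",d["img"]); print(c,s["position"],s["ee_rot"])
    for q in ["wedge","plinth"]:
        rr=regions_of(q,c)
        for r in rr[:1]:
            print(q,r["score"],np.round(r["box"]))
            if q=="wedge": print(iou_fit(d,s,r["region"],WO,[574.7,74,-.40]))
E
```

```text
wrist [593.86445357 129.07498421 143.10709996] [ 0.97470275 -0.22343104  0.00403759 -0.00410017]
wedge 0.78 [311. 132.  72. 114.]
(array([ 5.76377395e+02,  7.28883008e+01, -4.02517300e-01]), np.float64(32.53429412841797))
plinth 0.84 [351.   1. 208.  77.]
top [591.89786754 130.69194217 142.63768151] [ 0.97491225 -0.22255054  0.00267724 -0.00319361]
wedge 0.78 [220. 202.  37.  41.]
(array([ 5.74224215e+02,  7.48014700e+01, -4.08907940e-01]), np.float64(5.105452537536621))
plinth 0.56 [261. 128.  96.  96.]
```

View pics/wrist1.png

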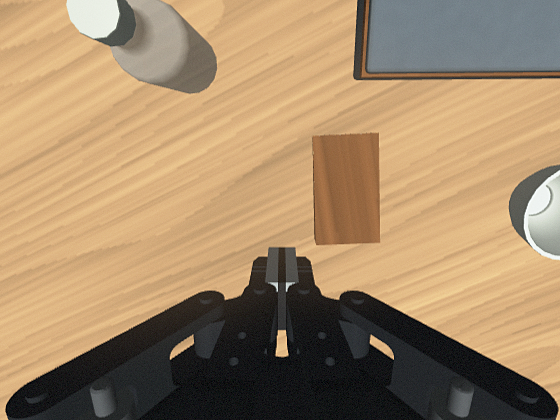

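```bash
cat > q.py <<'E'
from fit import *
import pickle
E
python3 - <<'E'
from fit import *
s,d=cam("wrist")
print(s["position"],s["ee_rot"])
import numpy as np
pl=[701.5,-83.5,-.448]
print("pred top corner,lower corner,foot",proj(d,place(pl,np.array([[-90,90,70],[-90,90,24],[-70,70,0.]])),s).round(1))
print("pred wedge",proj(d,place([575,74,-.405],WO),s).round(1).tolist())
print("TCP pix",proj(d,[s["position"]],s))
c=pix2z(d,[[361,78]],70,s);print(c, pix2z(d,[[313,134],[379,133],[380,243],[315,245]],[2,2,20,20],s).round(1))
g=cv2.cvtColor(d["img"],cv2.COLOR_RGB2GRAY)
print(d["img"][40,345:380].sum(1).tolist())
print(d["img"][60:90,450].sum(1).tolist())
E
```

```text
[592.37611495 132.8708393  145.06234835] [ 0.97527581 -0.22089453  0.00459616 -0.00464439]
pred top corner,lower corner,foot [[371.9  70.5]
 [356.1  79.1]
 [374.8  57.5]]
pred wedge [[315.1, 133.4], [381.2, 130.7], [381.5, 240.4], [317.9, 242.5], [314.9, 133.2], [380.5, 130.6], [375.4, 232.7], [315.8, 234.7]]
TCP pix [[282.85747015 262.97912493]]
[[658.19450482  44.74249108  70.        ]] [[633.1  83.9   2. ]
 [608.1  29.2   2. ]
 [515.3  68.3  20. ]
 [539.7 124.8  20. ]]
[529, 525, 530, 524, 532, 543, 541, 532, 531, 527, 512, 512, 523, 528, 253, 155, 165, 173, 172, 185, 169, 152, 143, 235, 309, 320, 237, 156, 246, 342, 374, 374, 369, 395, 381]
[388, 379, 385, 385, 367, 353, 359, 306, 218, 220, 297, 329, 304, 210, 170, 176, 267, 459, 499, 506, 501, 519, 527, 525, 524, 516, 510, 498, 494, 511]
```

Wrist view: the wedge (313–380, 133–244) is nearly parallel to the plinth's side but sits about 20 mm to the +y side of the short foot (predicted at (375,57)). I'll nudge it sideways with the shut fingers first.

Emit:
servo_tool(
  turn=[
    [0,0,0],
    [0,0,0],
    [0,0,0],
    [0,0,0],
    [0,0,0],
  ],
  dp=[
    [0,0,-0.04],
    [0,0,-0.04],
    [0,0,-0.035],
    [0,0,-0.015],
    [0,0,0],
  ],
  fingers=[0,0,0,0,0],
)

```text
clock: 3.68
position: [594.7, 139.8, 19.6]
ee_rot: [0.976, -0.216, 0.011, -0.009]
contact_force: [0.0, -0.3, 0.7]
gripper_width: 0.1
```

Emit:
servo_tool(
  turn=[
    [-0.013,0.025,-0.012],
    [0,0,0],
    [0,0,0],
    [0,0,0],
    [0,0,0],
  ],
  dp=[
    [-0.002,-0.007,-0.007],
    [0,0,-0.005],
    [-0.0045,-0.009,0],
    [-0.0045,-0.009,0],
    [-0.004,-0.009,0],
  ],
  fingers=[0,0,0,0,0],
)

```text
clock: 4.3
position: [581.4, 105.4, 11.2]
ee_rot: [0.975, -0.222, 0.003, -0.002]
contact_force: [-0.3, 1.1, -0.2]
gripper_width: -0.0
```

```bash
cat > look.py <<'E'
import sys
from fit import *
FT=np.array([668.5,9.9]);R=np.array([[.9013,-.4332],[.4332,.9013]])
def uv(p): return (R@(np.array(p[:2])-FT)).round(1)
if __name__=="__main__":
    for c in sys.argv[1].split(","):
        s,d=cam(c); save(c+sys.argv[2]+".png",d["img"])
        print(c,s["clock"],"TCP",np.round(s["position"],1),uv(s["position"]),np.round(s["ee_rot"],3),np.round(s["contact_force"],1))
        for r in regions_of("wedge",c)[:1]:
            cand=[iou_fit(d,s,r["region"],WO,[*(FT+R.T@np.array(q)),-.44]) for q in ([-112,15],[-112,0],[-90,0],[-60,0],[-35,0])]
            p,f=min(cand,key=lambda x:x[1])
            print(" wedge",np.round(p,3),"uv",uv(p),"tip",uv(p[:2]+50*np.array([np.cos(p[2]),np.sin(p[2])])),"dyaw",round(p[2]+.448,3),"cost",round(f,1),round(r["score"],2))
E
python3 look.py top,wrist,side 2
```

```text
top 4.3 TCP [581.4 105.4  11.2] [-119.8   48.3] [ 0.975 -0.222  0.003 -0.002] [-0.3  1.1 -0.2]
 wedge [ 5.72221e+02  7.02450e+01 -4.09000e-01] uv [-112.9   12.7] tip [-63.   14.6] dyaw 0.039 cost 144.4 0.56
wrist 4.4 TCP [580.9 104.8  11.1] [-120.    47.6] [ 0.975 -0.222  0.002 -0.002] [-0.   0.9  0.5]
 wedge [ 5.99037e+02  5.73030e+01 -4.47000e-01] uv [-83.1  12.6] tip [-33.1  12.7] dyaw 0.001 cost 2875.6 0.84
side 4.5 TCP [581.8 105.9  11.1] [-119.7   48.9] [ 0.975 -0.222  0.003 -0.002] [0.8 0.2 1.1]
 wedge [ 5.72015e+02  6.91640e+01 -4.19000e-01] uv [-112.6   11.6] tip [-62.7  13.1] dyaw 0.029 cost 3.5 0.97
```

Emit:
servo_tool(
  turn=[
    [0,0,0],
    [0,0,0],
    [0,0,0],
    [0,0,0],
    [0,0,0],
  ],
  dp=[
    [-0.003,-0.006,-0.002],
    [-0.0025,-0.005,0],
    [0,0,0],
    [0.009,0.018,0],
    [0,0,0.03],
  ],
  fingers=[0,0,0,0,0],
)

```text
clock: 5.22
position: [584.8, 113.9, 37.0]
ee_rot: [0.975, -0.221, 0.001, -0.001]
contact_force: [1.0, 0.2, -0.7]
gripper_width: 0.0
```

```bash
python3 look.py top,wrist,side 3
```

```text
top 5.225 TCP [584.8 113.9  37. ] [-120.5   57.5] [ 0.975 -0.221  0.001 -0.001] [ 1.   0.2 -0.7]
 wedge [ 5.66037e+02  6.05440e+01 -4.50000e-01] uv [-114.3    1.3] tip [-64.3   1.2] dyaw -0.002 cost 38.8 0.76
wrist 5.325 TCP [588.  114.9  41.7] [-118.    59.8] [ 0.975 -0.221  0.005 -0.004] [0.5 0.1 0.9]
 wedge [ 5.68411e+02  5.88920e+01 -4.41000e-01] uv [-111.4    0.8] tip [-61.4   1.2] dyaw 0.007 cost 964.5 0.8
side 5.425 TCP [585.7 113.8  39.1] [-119.6   57.7] [ 0.975 -0.222  0.003 -0.002] [-1.2  0.1 -0.3]
 wedge [ 5.66025e+02  6.13440e+01 -4.58000e-01] uv [-114.6    2. ] tip [-64.6   1.5] dyaw -0.01 cost 26.3 0.76
```

Emit:
servo_tool(
  turn=[
    [-0.005,0.008,-0.003],
    [0,0,0],
    [0,0,0],
    [0,0,0],
    [0,0,0],
  ],
  dp=[
    [-0.046,0,0.01],
    [-0.046,-0.019,0],
    [0,0,0],
    [0,0,-0.02],
    [0,0,0],
  ],
  fingers=[0.03,0.03,0.03,0.03,0.03],
)

```text
clock: 6.15
position: [489.1, 93.1, 24.3]
ee_rot: [0.975, -0.224, -0.004, 0.004]
contact_force: [0.6, 0.2, 0.2]
gripper_width: 29.8
```

Emit:
servo_tool(
  turn=[
    [0.002,-0.008,0.004],
    [0,0,0],
    [0,0,0],
    [0,0,0],
    [0,0,0],
  ],
  dp=[
    [0.0016,0.0033,-0.016],
    [0.009,-0.0043,0],
    [0.009,-0.0043,0],
    [0.009,-0.0043,0],
    [0.009,-0.0043,0],
  ],
  fingers=[0.03,0.03,0.03,0.03,0.03],
)

```text
clock: 6.78
position: [532.9, 79.5, 10.3]
ee_rot: [0.975, -0.221, 0.002, 0.001]
contact_force: [-0.8, 0.3, 0.5]
gripper_width: 29.8
```

```bash
python3 look.py top,side 4
```

```text
top 6.775 TCP [532.9  79.5  10.3] [-152.4    4. ] [ 0.975 -0.221  0.002  0.001] [-0.8  0.3  0.5]
 wedge [ 5.86965e+02  4.94180e+01 -4.06000e-01] uv [-90.6   0.3] tip [-40.7   2.4] dyaw 0.042 cost 181.5 0.9
side 6.875 TCP [533.3  79.6  10.2] [-152.     4.2] [ 0.975 -0.221  0.002  0.001] [-0.7  0.3  0.5]
 wedge [ 5.74052e+02  7.19380e+01 -4.40000e-01] uv [-112.   15.] tip [-62.   15.4] dyaw 0.008 cost 698.8 0.71
```

Emit:
servo_tool(
  turn=[
    [0,0,0],
    [0,0,0],
    [0,0,0],
    [0,0,0],
    [0,0,0],
  ],
  dp=[
    [0.0088,-0.0046,-0.001],
    [0.0088,-0.0046,0],
    [0.0088,-0.0046,0],
    [0.0045,-0.0022,0],
    [0,0,0],
  ],
  fingers=[0.03,0.03,0.03,0.03,0.03],
)

```text
clock: 7.6
position: [564.4, 62.5, 8.8]
ee_rot: [0.975, -0.221, 0.001, 0.001]
contact_force: [-0.3, 0.5, 0.8]
gripper_width: 30.2
```

```bash
python3 look.py top 5; python3 - <<'E'
import cv2
a=cv2.imread("pics/top5.png")[110:260,190:370]
cv2.imwrite("pics/c5.png",cv2.resize(a,None,fx=4,fy=4,interpolation=cv2.INTER_CUBIC))
E
```

```text
top 7.6 TCP [564.4  62.5   8.8] [-116.6    2.3] [ 0.975 -0.221  0.001  0.001] [-0.3  0.5  0.8]
 wedge [ 6.1192e+02  3.7459e+01 -4.4800e-01] uv [-62.9   0.3] tip [-12.9   0.3] dyaw 0.0 cost 281.5 0.56
```

View pics/c5.png

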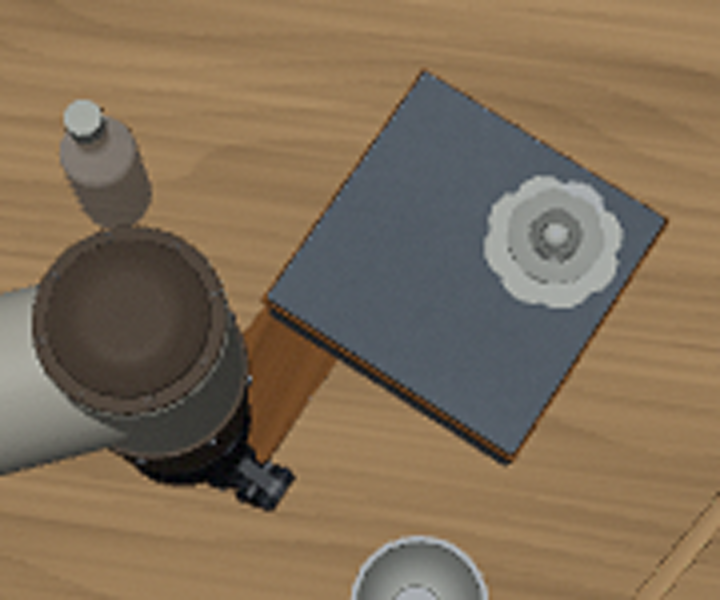

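The picture shows the wedge straight behind the short foot, thin end under the plinth's left corner (270,305 in the crop). Spray and bowl are clear of the arm. Now small steps while watching the force.

Emit:
servo_tool(
  turn=[
    [0,0,0],
    [0,0,0],
    [0,0,0],
    [0,0,0],
    [0,0,0],
  ],
  dp=[
    [0.0028,-0.0014,0],
    [0.0028,-0.0014,0],
    [0.0028,-0.0014,0],
    [0.0028,-0.0014,0],
    [0,0,0],
  ],
  fingers=[0.03,0.03,0.03,0.03,0.03],
)

```text
clock: 8.32
position: [575.4, 56.9, 8.8]
ee_rot: [0.975, -0.22, 0.001, 0.002]
contact_force: [-0.8, -0.7, -0.4]
gripper_width: 29.9
```

Emit:
servo_tool(
  turn=[
    [0,0,0],
    [0,0,0],
    [0,0,0],
    [0,0,0],
    [0,0,0],
  ],
  dp=[
    [0.0018,-0.0009,0],
    [0.0018,-0.0009,0],
    [0.0009,-0.0004,0],
    [0,0,0],
    [0,0,0],
  ],
  fingers=[0.03,0.03,0.03,0.03,0.03],
)

```text
clock: 8.95
position: [579.8, 54.6, 8.8]
ee_rot: [0.975, -0.22, 0.001, 0.002]
contact_force: [-0.5, 0.9, -0.5]
gripper_width: 30.2
```

Emit:
servo_tool(
  turn=[
    [0,0,0],
    [0,0,0],
    [0,0,0],
    [0,0,0],
    [0,0,0],
  ],
  dp=[
    [0.0018,-0.0009,0],
    [0.0018,-0.0009,0],
    [0,0,0],
    [0,0,0],
    [0,0,0],
  ],
  fingers=[0.03,0.03,0.03,0.03,0.03],
)

```text
clock: 9.57
position: [581.6, 53.1, 8.8]
ee_rot: [0.975, -0.22, -0.001, 0.002]
contact_force: [-1.9, 1.0, 2.1]
gripper_width: 29.5
```

Emit:
servo_tool(
  turn=[
    [0,0,0],
    [0,0,0],
    [0,0,0],
    [0,0,0],
    [0,0,0],
  ],
  dp=[
    [0.0014,-0.0007,0],
    [0,0,0],
    [0,0,0],
    [0,0,0],
    [0,0,0],
  ],
  fingers=[0.03,0.03,0.03,0.03,0.03],
)

```text
clock: 10.2
position: [581.9, 52.7, 8.8]
ee_rot: [0.975, -0.22, -0.002, 0.002]
contact_force: [-2.1, 2.3, 1.5]
gripper_width: 30.6
```

```bash
python3 look.py top,side 6
```

```text
top 10.2 TCP [581.9  52.7   8.8] [-96.6   1.1] [ 0.975 -0.22  -0.002  0.002] [-2.1  2.3  1.5]
 wedge [628.365  51.481  -1.748] uv [-54.2  20.1] tip [-40.8 -28.1] dyaw -1.3 cost 209.0 0.64
side 10.3 TCP [581.9  52.7   8.8] [-96.6   1. ] [ 0.975 -0.22  -0.002  0.002] [-1.1  1.5  1.3]
 wedge [ 6.1281e+02  4.1414e+01 -4.6600e-01] uv [-63.8   4.3] tip [-13.9   3.4] dyaw -0.018 cost 168.5 0.9
```

Emit:
servo_tool(
  turn=[
    [0,0,0],
    [0,0,0],
    [0,0,0],
    [0,0,0],
    [0,0,0],
  ],
  dp=[
    [0.0022,-0.0011,0],
    [0,0,0],
    [0.0022,-0.0011,0],
    [0.0022,-0.0011,0],
    [0.0022,-0.0011,0],
  ],
  fingers=[0.03,0.03,0.03,0.03,0.03],
)

```text
clock: 11.02
position: [583.7, 50.7, 8.9]
ee_rot: [0.975, -0.22, -0.009, 0.003]
contact_force: [-9.4, 8.3, 6.3]
gripper_width: 30.1
```

Emit:
servo_tool(
  turn=[
    [0,0,0],
    [0,0,0],
    [0,0,0],
    [0,0,0],
    [0,0,0],
  ],
  dp=[
    [-0.009,0.0045,0],
    [-0.018,0.009,0],
    [-0.036,0.018,0.03],
    [0,0,0.05],
    [0,0,0.04],
  ],
  fingers=[0.03,0.03,0.03,0,0],
)

```text
clock: 11.65
position: [519.3, 81.7, 128.2]
ee_rot: [0.975, -0.221, -0.009, 0.005]
contact_force: [1.6, -0.6, -0.6]
gripper_width: -0.0
```

```bash
python3 - <<'E'
from look import *
for c in ["top","side"]:
    s,d=cam(c); save(c+"7.png",d["img"])
    a=cv2.imread("pics/%s0.png"%c)[:,:,::-1]
    # plinth shift: template match of corner-region in old vs new image
    g0=cv2.cvtColor(a.copy(),cv2.COLOR_RGB2GRAY).astype(np.float32);g1=cv2.cvtColor(d["img"],cv2.COLOR_RGB2GRAY).astype(np.float32)
    for n,P in [("corner+x+y",[90,90,70]),("+x-y",[90,-90,70]),("-x-y",[-90,-90,70]),("-x+y",[-90,90,70])]:
        u=proj(d,place([701.5,-83.5,-.448],np.array([P],float)))[0]; x,y=int(u[0])-14,int(u[1])-14
        w=cv2.createHanningWindow((28,28),cv2.CV_32F)
        r=cv2.phaseCorrelate(g0[y:y+28,x:x+28],g1[y:y+28,x:x+28],w);print(c,n,np.round(r[0],2),round(r[1],2))
    ww=regions_of("wedge",c)
    print([(np.round(r["box"]),r["score"]) for r in ww[:1]])
    print("side pred wedge",proj(d,place([*(FT+R.T@np.array([-33.5,1])),-.448],WO)).round(1).tolist())
s=read_state();print(s["clock"],s["position"],s["ee_rot"],s["contact_force"])
a=cv2.imread("pics/side7.png")[150:290,200:400];b=cv2.imread("pics/top7.png")[110:250,190:390]
cv2.imwrite("pics/c7.png",np.vstack([cv2.resize(a,(800,560))[::1][:560],cv2.resize(b,(800,560))])[::1] if 0 else cv2.resize(np.hstack([a,b]),(800,280),interpolation=cv2.INTER_CUBIC))
E
```

```text
top corner+x+y [0.36 0.  ] 0.81
top +x-y [-0.31 -0.42] 0.95
top -x-y [ 0.22 -0.2 ] 1.1
top -x+y [-0.75 -0.07] 0.91
[(array([243., 187.,  28.,  32.]), 0.7)]
side pred wedge [[261.7, 177.4], [280.7, 189.6], [258.8, 219.6], [239.3, 206.7], [261.8, 177.6], [280.7, 189.8], [259.2, 221.0], [240.1, 208.4]]
side corner+x+y [ 0.55 -0.06] 0.97
side +x-y [0.09 0.17] 0.91
side -x-y [ 0.06 -0.09] 0.98
side -x+y [ 0.19 -0.14] 1.07
[(array([262., 211.,  31.,  21.]), 0.84)]
side pred wedge [[300.6, 210.2], [306.3, 224.6], [265.8, 224.2], [261.6, 209.5], [300.5, 210.9], [306.3, 225.3], [266.0, 230.7], [261.9, 215.8]]
11.85 [519.23131459  81.58040927 126.95447505] [ 0.97518169 -0.22116799 -0.00915374  0.0046477 ] [-0.52269151  0.09898514 -0.43172348]
```

View pics/c7.png

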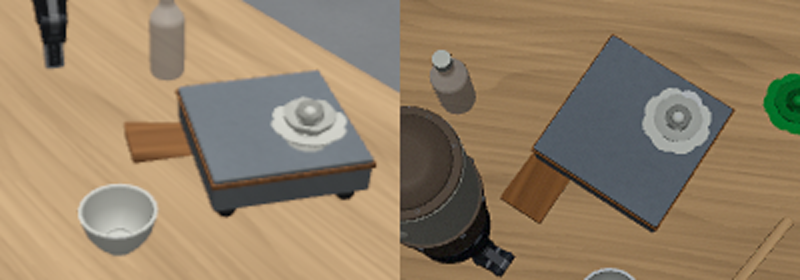

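Emit:
servo_tool(
  turn=[
    [0.005,-0.02,0],
    [0,0,0],
    [0,0,0],
    [0,0,0],
    [0,0,0],
  ],
  dp=[
    [0.05,-0.024,0],
    [0.05,-0.024,0],
    [0.048,-0.023,0],
    [0,0,-0.02],
    [0,0,0],
  ],
  fingers=[0,0,0,0,0],
)

```text
clock: 12.48
position: [668.3, 6.2, 96.6]
ee_rot: [0.975, -0.222, -0.005, 0.003]
contact_force: [-1.0, 0.3, 0.2]
gripper_width: 0.2
```

Emit:
servo_tool(
  turn=[
    [0.003,-0.01,0],
    [0,0,0],
    [0,0,0],
    [0,0,0],
    [0,0,0],
  ],
  dp=[
    [0,0.003,-0.01],
    [0,0.001,-0.01],
    [0,0,-0.003],
    [0,0,-0.002],
    [0,0,0],
  ],
  fingers=[0,0,0,0,0],
)

```text
clock: 13.1
position: [667.6, 11.5, 70.7]
ee_rot: [0.975, -0.22, 0.0, 0.0]
contact_force: [-0.3, -0.1, 0.2]
gripper_width: -0.0
```

Emit:
servo_tool(
  turn=[
    [0,0,0],
    [0,0,0],
    [0,0,0],
    [0,0,0],
    [0,0,0],
  ],
  dp=[
    [0.001,-0.001,-0.001],
    [0,0,-0.0015],
    [0,0,-0.0015],
    [0,0,0],
    [0,0,0],
  ],
  fingers=[0,0,0,0,0],
)

```text
clock: 13.72
position: [669.5, 10.6, 70.5]
ee_rot: [0.975, -0.22, 0.002, -0.0]
contact_force: [0.6, -0.7, -0.5]
gripper_width: -0.2
```

Emit:
servo_tool(
  turn=[
    [0,0,0],
    [0,0,0],
    [0,0,0],
    [0,0,0],
    [0,0,0],
  ],
  dp=[
    [0,0,-0.002],
    [0,0,-0.002],
    [0,0,-0.002],
    [0,0,-0.002],
    [0,0,-0.002],
  ],
  fingers=[0,0,0,0,0],
)

```text
clock: 14.35
position: [669.7, 10.6, 70.0]
ee_rot: [0.976, -0.219, 0.003, 0.001]
contact_force: [-4.5, 0.4, 9.4]
gripper_width: 0.2
```

Emit:
servo_tool(
  turn=[
    [0,0,0],
    [0,0,0],
    [0,0,0],
    [0,0,0],
    [0,0,0],
  ],
  dp=[
    [-0.0005,0,-0.003],
    [-0.0005,0,-0.003],
    [-0.0005,0,-0.003],
    [-0.0005,0,-0.003],
    [-0.0005,0,-0.003],
  ],
  fingers=[0,0,0,0,0],
)

```text
clock: 14.98
position: [669.7, 10.7, 70.0]
ee_rot: [0.976, -0.216, 0.008, 0.001]
contact_force: [-4.2, 1.0, 12.4]
gripper_width: 0.1
```

```bash
cat > shift.py <<'E'
from look import *
import sys
def shifts(tag):
  for c in ["top","side"]:
    s,d=cam(c); save(c+tag+".png",d["img"])
    a=cv2.imread("pics/%s7.png"%c)
    g0=cv2.cvtColor(a,cv2.COLOR_BGR2GRAY).astype(np.float32);g1=cv2.cvtColor(d["img"],cv2.COLOR_RGB2GRAY).astype(np.float32)
    for n,P in [("+x+y",[90,90,70]),("+x-y",[90,-90,70]),("-x-y",[-90,-90,70]),("-x+y",[-90,90,70]),("wedge",[-120,80,10]),("peony",[40,-40,90])]:
        u=proj(d,place([701.5,-83.5,-.448],np.array([P],float)))[0]; x,y=int(u[0])-14,int(u[1])-14
        r=cv2.phaseCorrelate(g0[y:y+28,x:x+28],g1[y:y+28,x:x+28],cv2.createHanningWindow((28,28),cv2.CV_32F));print(c,n,np.round(r[0],2),round(r[1],2))
  s=read_state();print(s["clock"],np.round(s["position"],1),np.round(s["contact_force"],1))
shifts(sys.argv[1])
E
python3 shift.py 8
```

```text
top +x+y [0.43 0.14] 0.96
top +x-y [0.28 0.16] 0.96
top -x-y [ 0.29 -0.08] 1.0
top -x+y [ 0.05 -0.13] 0.56
top wedge [-0.   -0.02] 0.96
top peony [ 0.07 -0.11] 1.05
side +x+y [0.06 0.07] 0.99
side +x-y [-0.25 -0.11] 0.97
side -x-y [-0.01  0.15] 1.0
side -x+y [-0.29 -0.18] 0.69
side wedge [-0.15  0.1 ] 1.0
side peony [-0.03  0.  ] 0.99
15.075 [669.7  10.7  69.9] [-5.1  1.3 12.7]
```

Emit:
servo_tool(
  turn=[
    [0,0,0],
    [0,0,0],
    [0,0,0],
    [0,0,0],
    [0,0,0],
  ],
  dp=[
    [0,0,0.01],
    [0,0,0.03],
    [0,0,0.05],
    [-0.05,0.03,0.03],
    [-0.05,0.03,0],
  ],
  fingers=[0,0,0,0,0],
)

```text
clock: 15.7
position: [573.0, 68.8, 190.3]
ee_rot: [0.976, -0.219, 0.008, 0.001]
contact_force: [0.3, 0.7, 0.3]
gripper_width: 0.0
```

Emit:
servo_tool(
  turn=[
    [0,0,0],
    [0,0,0],
    [0,0,0],
    [0,0,0],
    [0,0,0],
  ],
  dp=[
    [-0.05,0.035,0],
    [-0.05,0.035,0],
    [-0.05,0.035,0],
    [0,0,0],
    [0,0,0],
  ],
  fingers=[0,0,0,0,0],
)

```text
clock: 16.32
position: [417.1, 178.1, 192.2]
ee_rot: [0.976, -0.216, 0.01, -0.001]
contact_force: [1.3, 0.2, 0.0]
gripper_width: -0.7
```

```bash
python3 shift.py 9; python3 - <<'E'
import cv2,numpy as np
a=cv2.imread("pics/side9.png")[150:290,200:400];b=cv2.imread("pics/top9.png")[110:250,190:390]
cv2.imwrite("pics/c9.png",cv2.resize(np.hstack([a,b]),(800,280),interpolation=cv2.INTER_CUBIC))
E
```

```text
top +x+y [0.1 0. ] 0.93
top +x-y [0.17 0.12] 0.95
top -x-y [0.09 0.08] 1.02
top -x+y [0.07 0.04] 0.98
top wedge [-0.06  0.13] 0.97
top peony [-0.06 -0.03] 0.99
side +x+y [ 0.02 -0.03] 0.98
side +x-y [-0. -0.] 1.0
side -x-y [-0.02 -0.03] 1.01
side -x+y [-0.01 -0.04] 1.0
side wedge [0.07 0.08] 1.04
side peony [-0.04 -0.03] 1.0
16.425 [417.5 177.4 191.9] [ 0.7 -0.1 -0.8]
```

View pics/c9.png

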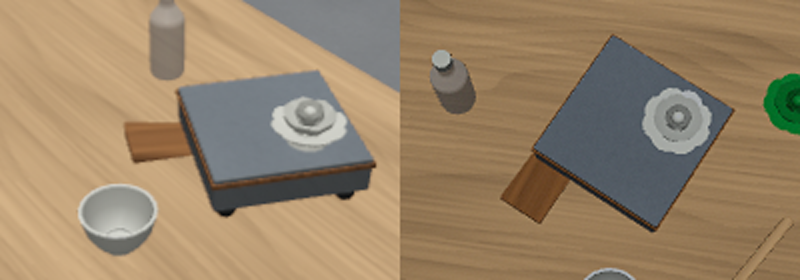

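```bash
python3 -c "
from bench import *
print(job_done())"
```

```text
the job is handed in; nothing more can be done
None
```

The wedge is now under the plinth's short foot, and the corner no longer rocks. I handed the job in after about 16.4 s; the hand-in reported no verdict.

- **Wedge:** It started about 20 mm to one side of the foot, so I first nudged it into line with the shut fingers. I then pushed it thin end first. Resistance began with the tip about 14 mm past the foot's middle. I stopped at about 17 mm, inside the 11–36 mm range; both figures come from the tool position, not a direct measurement.
- **Push force:** It reached about 12 N at the end, over the 10 N at which the plinth might slide. The pictures show its corners shifted by less than 1 pixel. The lift after first contact is at most about 0.5 mm, worked out from the wedge's slope.
- **Press at the corner:** I pressed to about 12.7 N. The top stayed at 70.0 mm from 9 N up, with no 4–8 mm tip.
- **After drawing back:** The plinth, peony and wedge were within 0.2 pixel of where they stood before the press. The bowl and spray looked undisturbed in the last picture. I did not measure them or the knife.

**Checks that failed:** Some camera fits of the wedge went wrong where the arm hid part of it, so for the last stretch I relied on tool position and force instead.

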